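# Snug the pipe clamp under the sink

### The arm

A 7-joint arm with a two-finger parallel gripper is mounted at the origin on the work surface. World frame = base frame: x ahead of the robot, y to its left, z up, the work surface at z = 0. Lengths are in mm, angles in rad, forces in N, time in s.
With the tool pointing down it reaches from about 400 to 900 mm from the base axis. Payload 5.5 kg.
Tool frame: the origin (TCP) lies at the very end of the fingers, on their centre line; the grasp point (between the pads) lies bot.grasp_offset behind it (bot.grasp_offset is the distance from the TCP to the grasp point, in mm); z points along the fingers, y is the line along which they close (so a half turn about z gives the same grasp; the last joint's range is limited). The gripper opens to 92 mm and grips with 3 to 60 N. Pads are 19 mm wide; open, the fingers measure 130 mm over their backs; the gripper's body (75 mm by 190 mm) begins 47 mm behind the grasp point.
Start: joints at [-1.077, 0.501, -0.427, 1.55, 0.221, 1.138, -0.21], TCP at [148.653, 632.773, 226.729] pointing down, gripper open.
Joint ranges: [-2.88, 2.88], [-0.31, 2.03], [-1.54, 1.56], [0.2, 2.42], [-1.41, 4.55], [0.19, 2.02], [-2.57, 2.57]. Speed limits (rad/s): [2.57, 2.57, 3.14, 3.14, 3.14, 3.14, 3.14].

### API

Orientations are given as [roll, pitch, yaw] about the fixed x, y, z axes, in that order (R = Rz(yaw) Ry(pitch) Rx(roll)).
In Python, from rig import bot gives the robot as it stands. The module is installed in compiled form; this text tells all that it offers.
- The arm moves only by the tool apply_moves, never from a script. Its argument "motion" is one flat list of numbers, 7 for each row, row after row: the turn, a rotation vector about the tool's x, y, z normalised to -1 to 1, where 1 is 90 degrees, then the shift along the tool's x, y, z normalised to -1 to 1, where 1 is 0.1 m, then the finger opening in mm, from 0 to 91.8. In form: [rx, ry, rz, dx, dy, dz, gripper, rx, ry, rz, dx, dy, dz, gripper, ...]. A call has exactly 8 rows; each row is the pose to reach, as a shift and turn from the pose commanded when the call began, along the tool's axes at that moment; what a row does not reach only later rows make up. A row lasts 1/10 s, in which the tool goes at most 50 mm and 8.59 degrees, less where a joint would pass 70% of its speed; a pose out of reach is approached as far as the arm can. A call with a number of a shift or a turn outside -1 to 1 is refused whole. A call with a gripper value outside its range is refused whole. The fingers move at their own pace and stop on an object; the grip force is fixed at half the most. Time passes only in rows, so rows that repeat a pose let the fingers close, or fill a call up. It gives the time, the measured TCP pose, the force, the opening and the grip force at its end, in the units of the state.
- bot.read_state(): the state, without advancing time (a new reading comes with each control period).
- bot.capture(name): name is "side" or "top" or "wrist"; returns a dict with "image" (480x640x3 uint8, red, green, blue), "camera_matrix" (3x3 intrinsics, pixels), "view" (4x4, takes a point from world to camera coordinates). Camera axes: x right, y down, z forward; pixel columns grow to the right and rows downward; lengths in mm; the calibration is good to about 2 mm. A picture is of the moment at which its call begins. There is no depth.
- bot.hand_in(): hands the job in; it is judged then, once.
Trained networks look in the newest picture that a camera, given by its name, has taken for a name from the list of things; names that differ only in an ending like _2 or _b are one class to them, and where a whole thing is asked for, a point or a joint stands for the part that bears it (a point fixed in the world has none). Each returns a list of dicts, best first, with "score" (0 to 1); they miss things now and then, are a little off and sometimes report something else, mostly with a low value. They report only what shows in the picture. A call takes as long as a camera call. They do not tell look-alikes from the thing itself.
- bot.outline_of(camera, target): "mask" (480x640 bool, what is visible of it) and "extent" ([left, top, width, height] in pixels, round what is visible of it).
The state is a dict: "t": time; "q": joint angles; "joint_vel": joint speeds; "effort": joint torques, N m; "eef_pos": TCP position; "tcp_rot": TCP orientation; "wrist_force": force on the tool from outside, world axes, zero at the start; "torque": the same for the moment, N m; "grip_width": finger opening in mm; "grasp_force": force on a finger pad.
Only numpy, scipy, OpenCV 4.12 (cv2) and the standard library are available. Lean on these libraries where they do the work, as an engineer would, in place of code of your own. Each camera call takes 0.05 s, during which the arm holds its last target. There are 200 camera calls.

### The job

The length of white waste pipe lies loose in one of the two screw clamps and must be held for cutting. Turn that clamp's crank clockwise (seen from above) until its pad meets the pipe, then about a quarter turn more so that it is snug but not crushed, and let go. Leave the empty clamp as it is.

Things in the scene. Friction and masses are not known exactly. Their poses are not given: they have to be found in the camera images.
- crank_grip (a point): Top centre of the upright black knob on the crank of the clamp holding the pipe. Knob: 18 mm diameter, 46 mm tall, z 160 to 206 mm, spins freely; steel crank arm below it (16 mm wide, top at z 158 mm). It circles at radius 70 mm and constant height about the screw axis. Clockwise from above lowers the pad 4 mm per rad; turning takes 4 to 5 N at the knob, more when snug; it stays where left.
- pad: Round rubber pad of that clamp, 32 mm diameter, 8 mm thick. Origin: centre of its underside, on the upright screw axis, the centre of the knob's circle. It starts 3 to 8 mm above the pipe, meets it when the crank points to the clamp's open front (away from its column, +-0.3 rad), then stays there as the spring behind it gives 6 N per mm, so 24 N per rad of crank.
- pipe: White plastic waste pipe, 40 mm diameter, 180 mm long, 0.12 kg, loose in the V cradle of a dark steel clamp fixed to the plywood (base 130 x 90 mm, column behind, arm above, nothing but the crank over z 146 mm). Origin: on its lowest line at mid-length, 40 mm below its top line, 22 mm above the plywood; y runs along the pipe, z up, x towards the clamp's column.
- spare_crank_grip (a point): Top centre of the crank knob on the other, identical clamp, whose cradle is empty. It is not to be turned.
Mind the look-alikes: they are no part of the job. What is shaped like the part that bears crank_grip but pink or yellow is not meant.

How it is judged (in metres and radians):
At the end, for the whole second after the job is handed in: The pad presses on the pipe with 12 to 66 N (about 0.5 to 2.7 rad of crank past contact) and the pipe lies still in its cradle, within 20 mm of where it started (contact force between pad and pipe between 12 and 66 N and distance of pipe from where it was at the start of the episode below 0.02 m and linear speed of pipe below 0.02 m/s); the robot touches nothing.
It fails at once if the pipe is crushed: the pad presses it with more than 80 N (contact force between pad and pipe above 80 N).
It fails at once if the empty clamp's crank is turned: its knob moves more than 15 mm (distance of spare_crank_grip from where it was at the start of the episode above 0.015 m).
It also fails if it takes over 38 s, if anything falls off the work surface, if the arm or the gripper's body presses on something with over 40 N, if the wrist force passes 120 N, or if a joint passes its speed limit or range.

## Working session

There is one attempt and no reset: what is moved stays moved. The work goes in short steps, Python scripts to look and compute and a tool call to move; the robot and the scene stay as the last step left them, time stands still between calls to the robot, and variables do not carry over. Pictures are saved under pics/ and viewed, at most 10 in all, crops included, and the job is handed in when it is done.

Besides the shell and the picture viewer there is one more tool, called after "Call:" in YAML: its name, and indented under it one key for each argument. apply_moves: Moves the arm, as the interface text tells. Its arguments: {"type":"object","properties":{"motion":{"type":"array"}},"required":["motion"]}

```bash
mkdir -p pics; cat > h.py <<'E'
import numpy as np,cv2
from rig import bot
def cap(n):
    c=bot.capture(n); return c['image'],np.array(c['camera_matrix']),np.array(c['view'])
def ray(K,V,u,v,z):
    R=V[:3,:3];t=V[:3,3];o=-R.T@t;d=R.T@np.linalg.solve(K,[u,v,1.]);return o+d*(z-o[2])/d[2]
def proj(K,V,p):
    q=K@(V[:3,:3]@np.array(p,float)+V[:3,3]);return q[:2]/q[2]
E
python3 - <<'E'
from h import *
s=bot.read_state();print(s['t'],s['eef_pos'],s['tcp_rot'],s['wrist_force'],bot.grasp_offset)
for n in ['top','side']:
    im,K,V=cap(n);cv2.imwrite(f'pics/{n}0.png',im[:,:,::-1]);print(n,K[0,0],-V[:3,:3].T@V[:3,3])
    for t in ['crank_grip','pad','pipe','spare_crank_grip']:
        for d in bot.outline_of(n,t)[:4]:
            m=d['mask'];ys,xs=np.nonzero(m);z={'pipe':42}.get(t,206)
            print(t,round(d['score'],2),d['extent'],xs.mean().round(1),ys.mean().round(1),ray(K,V,xs.mean(),ys.mean(),z).round(0))
E
```

```text
0.0 [148.57283857 632.07187859 225.69409616] [-3.13966258e+00 -8.13348773e-05  2.91084428e+00] [-0.31803415  0.4339759  -0.27440441] 18.8
top 446.34895864853956 [ 357.94234331 -137.97715901 1261.7196419 ]
crank_grip 0.89 [169.1, 241.7, 21.2, 34.9] 182.3 259.8 [390. 160. 206.]
crank_grip 0.84 [310.3, 202.8, 34.5, 12.5] 326.2 208.7 [ 512. -179.  206.]
crank_grip 0.53 [440.0, 277.7, 17.3, 36.2] 446.2 292.3 [ 313. -462.  206.]
pipe 0.74 [281.3, 195.9, 65.6, 29.3] 309.8 212.1 [ 526. -140.   42.]
spare_crank_grip 0.63 [183.6, 186.3, 33.2, 13.2] 199.1 193.2 [548. 124. 206.]
side 446.1039138149762 [ 175.49474871 -803.34166213  642.73369428]
crank_grip 0.92 [352.6, 214.0, 19.9, 34.2] 363.7 228.7 [ 485. -247.  206.]
crank_grip 0.63 [232.8, 135.7, 31.5, 39.2] 252.8 158.7 [379.  88. 206.]
pad 0.51 [233.9, 190.8, 13.3, 10.0] 241.7 195.4 [318. -59. 206.]
pad 0.45 [352.3, 248.2, 12.0, 11.0] 358.0 255.4 [ 443. -310.  206.]
pipe 0.96 [328.4, 237.4, 66.3, 59.8] 359.9 267.6 [ 529. -164.   42.]
spare_crank_grip 0.65 [305.2, 144.5, 27.5, 26.1] 321.6 156.6 [525.  42. 206.]
```

View pics/top0.png

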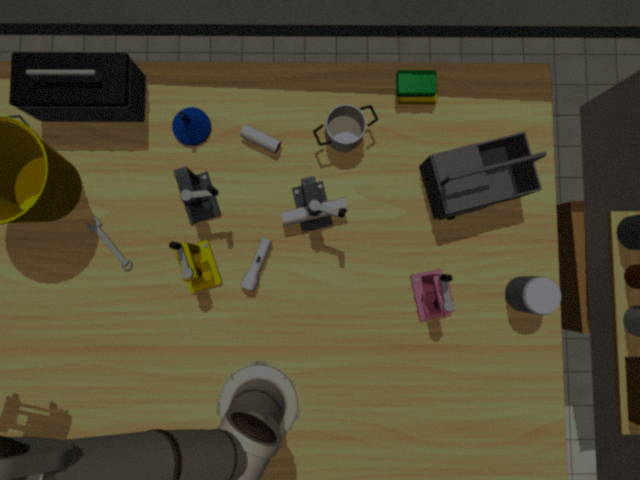

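View pics/side0.png

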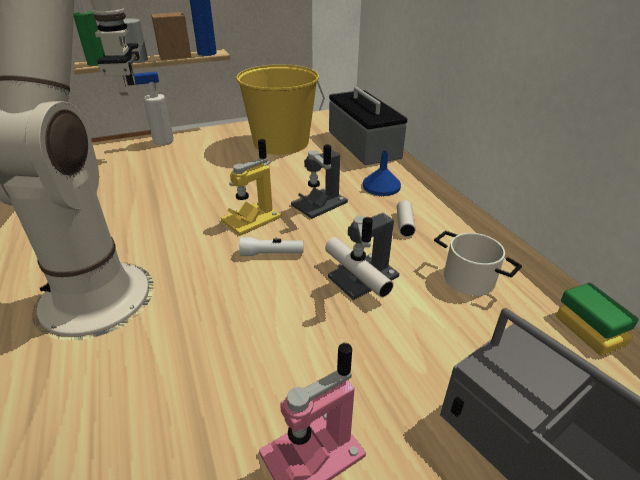

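Top view: the pipe clamp is at about (312,208), with its column toward +x (image up) and its knob at about (342,208), so the crank points to about -y. Side view: the knob is at (366,228). I'll zoom in to localise the knob and the screw axis.

```bash
python3 - <<'E'
from h import *
out=[]
for n,(u,v) in {'top':(315,205),'side':(365,245)}.items():
    im,K,V=cap(n)
    for d in bot.outline_of(n,'crank_grip')[:3]:
        m=d['mask']
        if abs(d['extent'][0]-u)<40:
            g=im.max(2).astype(int); dk=m&(g<70); ys,xs=np.nonzero(dk); print(n,d['score'],xs.min(),xs.max(),ys.min(),ys.max(),xs.mean(),ys.mean())
            print(n,ray(K,V,xs.mean(),ys.mean(),183))
    c=im[v-40:v+40,u-40:u+40,::-1];out.append(cv2.resize(c,(400,400),interpolation=cv2.INTER_CUBIC))
    np.savez(n,K=K,V=V)
cv2.imwrite('pics/z1.png',np.hstack(out))
E
```

```text
top 0.81 310 346 208 217 337.42857142857144 212.23376623376623
top [ 506.17472976 -207.34288409  183.        ]
side 0.87 353 372 218 244 365.90262172284645 229.8426966292135
side [ 503.56231808 -222.13651419  183.        ]
```

View pics/z1.png

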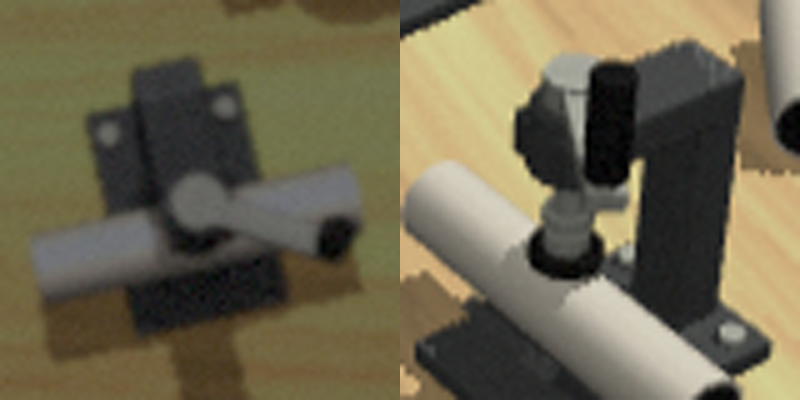

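```bash
python3 - <<'E'
from h import *
from scipy.optimize import least_squares
C={n:np.load(n+'.npz') for n in('top','side')}
def tri(a,b):
    f=lambda p:np.r_[proj(C['top']['K'],C['top']['V'],p)-a,proj(C['side']['K'],C['side']['V'],p)-b]
    r=least_squares(f,[500,-180,180]);return r.x.round(1),r.fun.round(2)
T=lambda x,y:(275+x/5-.4,165+y/5-.4); S=lambda x,y:(325+(x-400)/5-.4,205+y/5-.4)
k,r=tri(T(338,237),S(614,67));print('knob',k,r)
h,r=tri(T(201,201),S(572,67));print('hub',h,r)
print('knob ray206',[ray(C[n]['K'],C[n]['V'],*p,206).round(1) for n,p in(('top',T(338,237)),('side',S(614,67)))])
print('hub ray158',[ray(C[n]['K'],C[n]['V'],*p,158).round(1) for n,p in(('top',T(201,201)),('side',S(572,67)))])
a,b=[ray(C['top']['K'],C['top']['V'],*T(*p),42) for p in((38,267),(360,200))];print('pipe',a,b,np.linalg.norm(a-b),(a+b)/2)
d=(a-b)[:2];print('pipe ang',np.arctan2(d[1],d[0]),'crank ang',np.arctan2(k[1]-h[1],k[0]-h[0]),np.linalg.norm((k-h)[:2]))
pc,_=least_squares(lambda z:0*z,[0]).x,0
E
```

```text
knob [ 505.6 -218.1  205.5] [ 0.35 -0.81 -0.66  0.07]
hub [ 526.6 -152.   160.3] [-0.22  0.53  0.45 -0.05]
knob ray206 [array([ 503.6, -217.3,  206. ]), array([ 506.4, -219.1,  206. ])]
hub ray158 [array([ 528.3, -152.6,  158. ]), array([ 527.3, -148.7,  158. ])]
pipe [509.50683274 -64.45551256  42.        ] [ 546.78053941 -241.83539803   42.        ] 181.25383576203834 [ 528.14368608 -153.14545529   42.        ]
pipe ang 1.7779177314552919 crank ang -1.8784119357256144 69.35567748930147
```

Call:
apply_moves:
  motion: [-0.0, 0, -0.05, -0.3, -0.25, -0.3, 50, 0, 0, -0.1, -0.6, -0.5, -0.5, 50, 0, 0, -0.147, -0.96, -0.8, -0.65, 50, 0, 0, -0.147, -0.96, -0.8, -0.65, 50, 0, 0, -0.147, -0.96, -0.8, -0.65, 50, 0, 0, -0.147, -0.96, -0.8, -0.65, 50, 0, 0, -0.147, -0.96, -0.8, -0.65, 50, 0, 0, -0.147, -0.96, -0.8, -0.65, 50]

```text
t: 1.5
eef_pos: [222.4, 533.5, 291.1]
tcp_rot: [-3.141, -0.001, -3.139]
wrist_force: [0.3, 0.8, 1.0]
grip_width: 50.2
grasp_force: 0.0
```

Call:
apply_moves:
  motion: [0, 0, 0, -0.15, -0.17, 0, 50, 0, 0, 0, -0.3, -0.33, 0, 50, 0, 0, 0, -0.45, -0.5, 0, 50, 0, 0, 0, -0.6, -0.67, 0, 50, 0, 0, 0, -0.75, -0.83, 0, 50, 0, 0, 0, -0.9, -1, 0, 50, 0, 0, 0, -0.9, -1, 0, 50, 0, 0, 0, -0.9, -1, 0, 50]

```text
t: 2.3
eef_pos: [313.3, 433.4, 291.5]
tcp_rot: [3.141, -0.001, -3.141]
wrist_force: [0.4, 0.2, 0.2]
grip_width: 50.0
grasp_force: 0.0
```

Call:
apply_moves:
  motion: [0, 0, 0, -0.15, -0.17, 0, 50, 0, 0, 0, -0.3, -0.33, 0, 50, 0, 0, 0, -0.45, -0.5, 0, 50, 0, 0, 0, -0.6, -0.67, 0, 50, 0, 0, 0, -0.75, -0.83, 0, 50, 0, 0, 0, -0.9, -1, 0, 50, 0, 0, 0, -0.9, -1, 0, 50, 0, 0, 0, -0.9, -1, 0, 50]

```text
t: 3.1
eef_pos: [402.9, 334.3, 291.6]
tcp_rot: [3.141, -0.001, -3.14]
wrist_force: [-0.2, 0.1, 0.2]
grip_width: 50.2
grasp_force: 0.0
```

Call:
apply_moves:
  motion: [0, 0, 0, -0.05, -0.17, 0, 50, 0, 0, 0, -0.1, -0.33, 0, 50, 0, 0, 0, -0.15, -0.5, 0, 50, 0, 0, 0, -0.2, -0.67, 0, 50, 0, 0, 0, -0.25, -0.83, 0, 50, 0, 0, 0, -0.3, -1, 0, 50, 0, 0, 0, -0.3, -1, 0, 50, 0, 0, 0, -0.3, -1, 0, 50]

```text
t: 3.9
eef_pos: [433.0, 234.9, 291.8]
tcp_rot: [3.141, -0.0, -3.14]
wrist_force: [-0.1, -0.0, -0.6]
grip_width: 49.7
grasp_force: 0.0
```

Call:
apply_moves:
  motion: [0, 0, 0, -0.05, -0.17, 0, 50, 0, 0, 0, -0.1, -0.33, 0, 50, 0, 0, 0, -0.15, -0.5, 0, 50, 0, 0, 0, -0.2, -0.67, 0, 50, 0, 0, 0, -0.25, -0.83, 0, 50, 0, 0, 0, -0.3, -1, 0, 50, 0, 0, 0, -0.3, -1, 0, 50, 0, 0, 0, -0.3, -1, 0, 50]

```text
t: 4.7
eef_pos: [463.5, 134.9, 291.7]
tcp_rot: [3.141, -0.0, -3.14]
wrist_force: [-0.8, 0.3, 0.3]
grip_width: 50.1
grasp_force: 0.0
```

Call:
apply_moves:
  motion: [0, 0, 0, -0.05, -0.17, 0, 50, 0, 0, 0, -0.1, -0.33, 0, 50, 0, 0, 0, -0.15, -0.5, 0, 50, 0, 0, 0, -0.2, -0.67, 0, 50, 0, 0, 0, -0.25, -0.83, 0, 50, 0, 0, 0, -0.3, -1, 0, 50, 0, 0, 0, -0.3, -1, 0, 50, 0, 0, 0, -0.3, -1, 0, 50]

```text
t: 5.5
eef_pos: [493.7, 35.0, 291.6]
tcp_rot: [3.141, -0.0, -3.14]
wrist_force: [0.1, 0.0, 0.6]
grip_width: 50.0
grasp_force: 0.0
```

Call:
apply_moves:
  motion: [0, 0, 0, -0.02, -0.17, 0, 50, 0, 0, 0, -0.04, -0.33, 0, 50, 0, 0, 0, -0.06, -0.5, 0, 50, 0, 0, 0, -0.08, -0.67, 0, 50, 0, 0, 0, -0.1, -0.83, 0, 50, 0, 0, 0, -0.12, -1, 0, 50, 0, 0, 0, -0.12, -1, 0, 50, 0, 0, 0, -0.12, -1, 0, 50]

```text
t: 6.3
eef_pos: [505.9, -65.0, 291.6]
tcp_rot: [3.141, -0.0, -3.14]
wrist_force: [0.9, 0.4, 1.1]
grip_width: 50.0
grasp_force: 0.0
```

Call:
apply_moves:
  motion: [0, 0, 0, 0, -0.17, 0, 50, 0, 0, 0, 0, -0.33, 0, 50, 0, 0, 0, 0, -0.5, 0, 50, 0, 0, 0, 0, -0.67, 0, 50, 0, 0, 0, 0, -0.83, 0, 50, 0, 0, 0, 0, -1, 0, 50, 0, 0, 0, 0, -1, 0, 50, 0, 0, 0, 0, -1, 0, 50]

```text
t: 7.1
eef_pos: [506.2, -165.0, 291.6]
tcp_rot: [3.14, -0.0, -3.14]
wrist_force: [0.0, 0.4, 1.0]
grip_width: 50.2
grasp_force: 0.0
```

Call:
apply_moves:
  motion: [0, 0, 0, 0, -0.2, -0.0, 50, 0, 0, 0, 0, -0.4, 0, 50, 0, 0, 0, 0, -0.53, 0.1, 50, 0, 0, 0, 0, -0.53, 0.3, 50, 0, 0, 0, 0, -0.53, 0.5, 50, 0, 0, 0, 0, -0.53, 0.6, 50, 0, 0, 0, 0, -0.53, 0.6, 50, 0, 0, 0, 0, -0.53, 0.6, 50]

```text
t: 7.9
eef_pos: [506.3, -219.4, 231.9]
tcp_rot: [3.141, 0.0, -3.141]
wrist_force: [-0.3, 0.5, 0.2]
grip_width: 50.0
grasp_force: 0.0
```

```bash
python3 - <<'E'
from h import *
im,K,V=cap('wrist');s=bot.read_state()['eef_pos'];print(s)
cv2.imwrite('pics/w1.png',im[:,:,::-1]);np.savez('wrist',K=K,V=V)
print(proj(K,V,[505.5,-218.2,206]),proj(K,V,[527,-152,158]),-V[:3,:3].T@V[:3,3])
for d in bot.outline_of('wrist','crank_grip'): print(d['score'],d['extent'])
E
```

```text
[ 506.61409185 -219.76033103  232.45807239]
[316.207702   278.74004162] [408.11152951 281.00511838] [ 429.26528614 -218.20277223  390.67045302]
0.87 [300.4, 236.4, 129.8, 60.5]
```

View pics/w1.png

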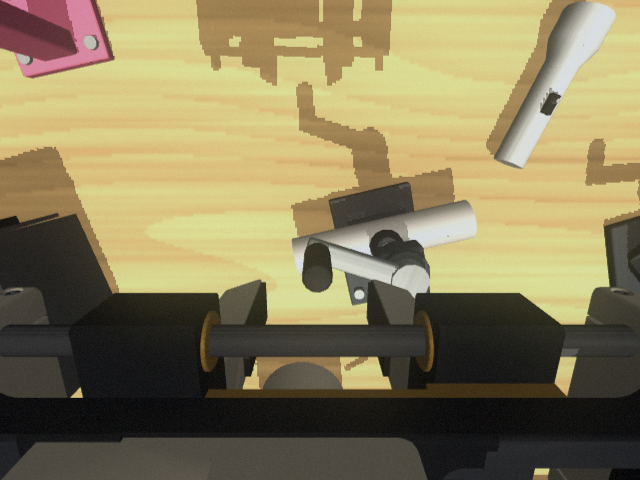

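Wrist view: the knob top is at (317,277), against a predicted (316,279). The hub is at (410,279), against a predicted (408,281). Localisation is confirmed, so I'll descend and grip.

Call:
apply_moves:
  motion: [0, 0, 0, 0, 0.01, 0.2, 50, 0, 0, 0, 0, 0.01, 0.4, 50, 0, 0, 0, 0, 0.01, 0.55, 50, 0, 0, 0, 0, 0.01, 0.65, 50, 0, 0, 0, 0, 0.01, 0.65, 50, 0, 0, 0, 0, 0.01, 0.65, 50, 0, 0, 0, 0, 0.01, 0.65, 50, 0, 0, 0, 0, 0.01, 0.65, 10]

```text
t: 8.8
eef_pos: [506.6, -219.3, 167.7]
tcp_rot: [-3.141, 0.002, -3.141]
wrist_force: [0.2, -0.0, -0.7]
grip_width: 45.8
grasp_force: 0.0
```

Call:
apply_moves:
  motion: [0, 0, 0, 0, 0, 0, 10, 0, 0, 0, 0, 0, 0, 10, 0, 0, 0, 0, 0, 0, 10, 0, 0, 0, 0, 0, 0, 10, 0, 0, 0, 0, 0, 0, 10, 0, 0, 0, 0, 0, 0, 10, 0, 0, 0, 0, 0, 0, 10, 0, 0, 0, 0, 0, 0, 10]

```text
t: 9.6
eef_pos: [505.9, -219.3, 166.8]
tcp_rot: [-3.141, 0.0, 3.142]
wrist_force: [0.2, -1.1, 1.2]
grip_width: 17.5
grasp_force: 30.0
```

```bash
python3 - <<'E'
import numpy as np
t0=-1.8755
for c in range(4):
    a=t0-.655*c;L=[]
    for i in range(1,9):
        b=a-.655*min(i/7,1);L+=[0,0,0,round(-.7*(np.cos(b)-np.cos(a)),3),round(.7*(np.sin(b)-np.sin(a)),3),0,10]
    print(L)
E
```

```text
[0, 0, 0, np.float64(0.061), np.float64(0.023), 0, 10, 0, 0, 0, np.float64(0.121), np.float64(0.051), 0, 10, 0, 0, 0, np.float64(0.177), np.float64(0.084), 0, 10, 0, 0, 0, np.float64(0.23), np.float64(0.123), 0, 10, 0, 0, 0, np.float64(0.279), np.float64(0.166), 0, 10, 0, 0, 0, np.float64(0.323), np.float64(0.214), 0, 10, 0, 0, 0, np.float64(0.363), np.float64(0.266), 0, 10, 0, 0, 0, np.float64(0.363), np.float64(0.266), 0, 10]
[0, 0, 0, np.float64(0.035), np.float64(0.055), 0, 10, 0, 0, 0, np.float64(0.065), np.float64(0.114), 0, 10, 0, 0, 0, np.float64(0.089), np.float64(0.175), 0, 10, 0, 0, 0, np.float64(0.107), np.float64(0.237), 0, 10, 0, 0, 0, np.float64(0.12), np.float64(0.302), 0, 10, 0, 0, 0, np.float64(0.126), np.float64(0.367), 0, 10, 0, 0, 0, np.float64(0.126), np.float64(0.432), 0, 10, 0, 0, 0, np.float64(0.126), np.float64(0.432), 0, 10]
[0, 0, 0, np.float64(-0.006), np.float64(0.065), 0, 10, 0, 0, 0, np.float64(-0.018), np.float64(0.13), 0, 10, 0, 0, 0, np.float64(-0.036), np.float64(0.193), 0, 10, 0, 0, 0, np.float64(-0.06), np.float64(0.254), 0, 10, 0, 0, 0, np.float64(-0.089), np.float64(0.312), 0, 10, 0, 0, 0, np.float64(-0.124), np.float64(0.368), 0, 10, 0, 0, 0, np.float64(-0.163), np.float64(0.42), 0, 10, 0, 0, 0, np.float64(-0.163), np.float64(0.42), 0, 10]
[0, 0, 0, np.float64(-0.044), np.float64(0.048), 0, 10, 0, 0, 0, np.float64(-0.093), np.float64(0.092), 0, 10, 0, 0, 0, np.float64(-0.146), np.float64(0.131), 0, 10, 0, 0, 0, np.float64(-0.202), np.float64(0.165), 0, 10, 0, 0, 0, np.float64(-0.261), np.float64(0.193), 0, 10, 0, 0, 0, np.float64(-0.322), np.float64(0.216), 0, 10, 0, 0, 0, np.float64(-0.385), np.float64(0.233), 0, 10, 0, 0, 0, np.float64(-0.385), np.float64(0.233), 0, 10]
```

Call:
apply_moves:
  motion: [0, 0, 0, 0.06, 0.023, 0, 10, 0, 0, 0, 0.12, 0.05, 0, 10, 0, 0, 0, 0.177, 0.084, 0, 10, 0, 0, 0, 0.23, 0.123, 0, 10, 0, 0, 0, 0.28, 0.166, 0, 10, 0, 0, 0, 0.323, 0.214, 0, 10, 0, 0, 0, 0.363, 0.266, 0, 10, 0, 0, 0, 0.363, 0.266, 0, 10]

```text
t: 10.4
eef_pos: [468.9, -191.0, 166.8]
tcp_rot: [3.14, -0.001, -3.14]
wrist_force: [1.4, 1.3, 1.1]
grip_width: 17.2
grasp_force: 30.0
```

Call:
apply_moves:
  motion: [0, 0, 0, 0.035, 0.055, 0, 10, 0, 0, 0, 0.065, 0.114, 0, 10, 0, 0, 0, 0.089, 0.175, 0, 10, 0, 0, 0, 0.107, 0.237, 0, 10, 0, 0, 0, 0.12, 0.302, 0, 10, 0, 0, 0, 0.126, 0.367, 0, 10, 0, 0, 0, 0.126, 0.432, 0, 10, 0, 0, 0, 0.126, 0.432, 0, 10]

```text
t: 11.2
eef_pos: [457.5, -149.0, 166.8]
tcp_rot: [-3.141, 0.001, -3.141]
wrist_force: [4.6, -1.7, -2.8]
grip_width: 17.8
grasp_force: 30.0
```

```bash
python3 - <<'E'
from h import *
im,K,V=cap('side');cv2.imwrite('pics/s2.png',cv2.resize(im[195:295,310:430,::-1],(720,600),interpolation=cv2.INTER_CUBIC))
E
```

```text
(no output)
```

View pics/s2.png

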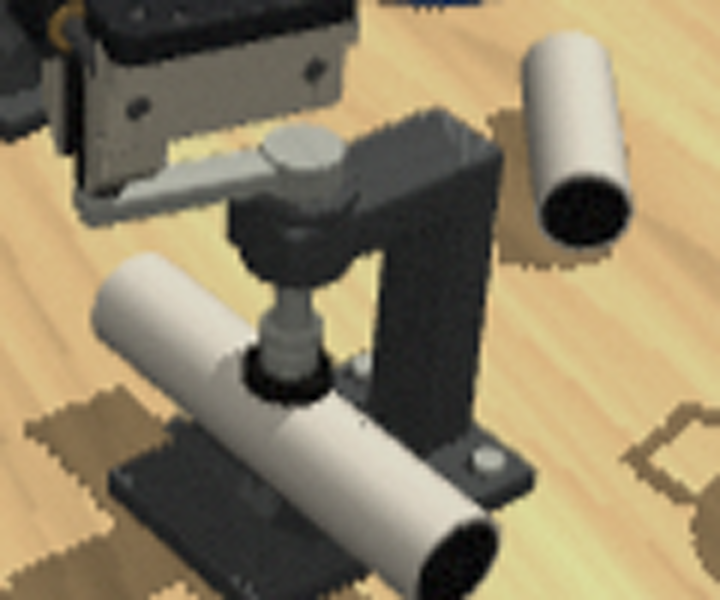

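The picture shows the crank following the gripper and pointing to the open front (arm from (300,150) to (100,205)). The pad at (288,375) is on the pipe. I'll turn the remaining quarter.

Call:
apply_moves:
  motion: [0, 0, 0, -0.006, 0.065, 0, 10, 0, 0, 0, -0.018, 0.13, 0, 10, 0, 0, 0, -0.036, 0.193, 0, 10, 0, 0, 0, -0.06, 0.254, 0, 10, 0, 0, 0, -0.09, 0.312, 0, 10, 0, 0, 0, -0.124, 0.368, 0, 10, 0, 0, 0, -0.163, 0.42, 0, 10, 0, 0, 0, -0.163, 0.42, 0, 10]

```text
t: 12.05
eef_pos: [473.0, -108.5, 166.7]
tcp_rot: [-3.14, -0.001, 3.141]
wrist_force: [3.9, -5.0, -1.0]
grip_width: 17.7
grasp_force: 30.0
```

Call:
apply_moves:
  motion: [0, 0, 0, -0.044, 0.048, 0, 10, 0, 0, 0, -0.093, 0.092, 0, 10, 0, 0, 0, -0.146, 0.13, 0, 10, 0, 0, 0, -0.2, 0.165, 0, 10, 0, 0, 0, -0.26, 0.193, 0, 10, 0, 0, 0, -0.322, 0.216, 0, 10, 0, 0, 0, -0.385, 0.233, 0, 10, 0, 0, 0, -0.385, 0.233, 0, 10]

```text
t: 12.85
eef_pos: [509.9, -84.8, 166.6]
tcp_rot: [-3.141, -0.004, 3.141]
wrist_force: [-2.9, -3.3, 5.1]
grip_width: 17.4
grasp_force: 30.0
```

Call:
apply_moves:
  motion: [0, 0, 0, 0, 0, 0, 45, 0, 0, 0, 0, 0, 0, 45, 0, 0, 0, 0, 0, 0, 45, 0, 0, 0, 0, 0, 0, 45, 0, 0, 0, 0, 0, 0, 45, 0, 0, 0, 0, 0, 0, 45, 0, 0, 0, 0, 0, 0, 45, 0, 0, 0, 0, 0, 0, 45]

```text
t: 13.65
eef_pos: [511.8, -83.9, 166.7]
tcp_rot: [3.142, -0.0, -3.141]
wrist_force: [-0.1, 0.1, -0.1]
grip_width: 45.1
grasp_force: 0.0
```

Call:
apply_moves:
  motion: [0, 0, 0, 0, 0, -0.2, 45, 0, 0, 0, 0, 0, -0.4, 45, 0, 0, 0, 0, 0, -0.6, 45, 0, 0, 0, 0, 0, -0.8, 45, 0, 0, 0, 0, 0, -1, 45, 0, 0, 0, 0, 0, -1, 45, 0, 0, 0, 0, 0, -1, 45, 0, 0, 0, 0, 0, -1, 45]

```text
t: 14.45
eef_pos: [511.0, -83.8, 265.6]
tcp_rot: [3.141, -0.002, -3.141]
wrist_force: [0.2, -0.4, -1.1]
grip_width: 45.0
grasp_force: 0.0
```

```bash
python3 - <<'E'
from h import *
im,K,V=cap('side');cv2.imwrite('pics/s3.png',cv2.resize(im[135:295,290:430,::-1],(525,600),interpolation=cv2.INTER_CUBIC))
t=-4.464;print((proj(K,V,[527+70*np.cos(t),-152+70*np.sin(t),206])-[290,135])*3.75)
E
```

```text
[181.20870401 181.50448837]
```

View pics/s3.png

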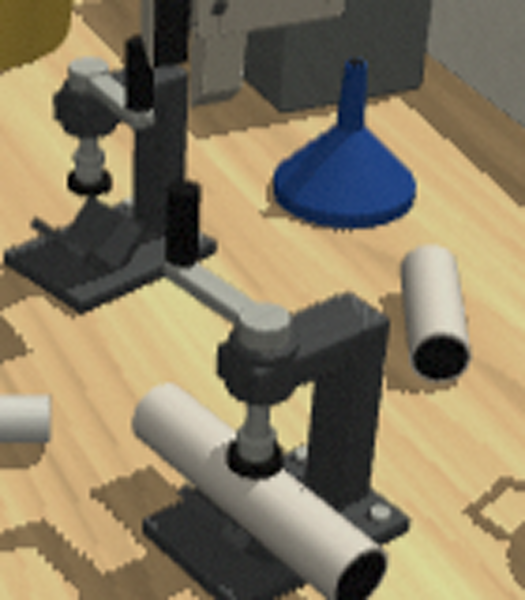

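The knob is at (184,184), as predicted at (181,182). The pad is on the pipe, the pipe is seated in its cradle, the gripper is clear and the spare crank is unmoved.

```bash
python3 -c "
from rig import bot
print(bot.hand_in())"
```

```text
the job is handed in; nothing more can be done
None
```

I handed the job in at about 14.5 s: the pipe is clamped with the crank about 1.5 rad past its estimated contact point, which works out to roughly 37 N (not measured directly), the gripper is clear of everything, and the empty clamp was not touched.

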